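Hold the hidden bolt head in the fork bracket

TASK

Help me finish the lamp bracket. First wind the crank of the machine vise clockwise until its jaw is tight on the bracket's foot; then reach down between the bracket's two cheeks, take the bolt head hidden there firmly by its flats, and keep it from turning so that I can do up the nut on the other side: do not spin the bolt, and finish still gripping the head. Leave the bracket standing square in the vise and do not shove the tools that lie around.

Things in the scene. Friction and masses are not known exactly. Their poses are not given: they have to be found in the camera images.
- vise: grey machine vise, 100 mm steel-faced jaws, on a swivel base and an 18 mm board 190 mm wide; fixed. Origin: on the table below it; x runs along the screw from the crank (robot's side) to the fixed jaw, z up. In this frame: fixed jaw's face x = 0.030, bed z = 0.123, jaw tops z = 0.159, screw axis y = 0, z = 0.101, iron body x = -0.126 to 0.09, 100 mm wide
- crank (a joint): vise crank, rad. 0: arm straight up; grows clockwise seen from the robot's side; at value a the handle's axis is at y = -0.050 sin a, z = 0.101 + 0.050 cos a of the vise. Arm 50 mm long, at x = -0.144 to -0.156 of the vise. Clockwise closes the jaw, 5 mm a turn. Starts at 0 to 3.6; stops solid, jaw tight, at 7.85. Takes 4 to 5 N at the handle, 8 N when tight; stays where left
- handle_mid (a point): grip point on the crank's black round handle: on its axis, 44 mm from its inner end, x = -0.201 of the vise. The handle is 25 mm in diameter, 70 mm long, parallel to the screw (x = -0.157 to -0.229 of the vise), and spins freely on its pin, so a hand can carry it round without turning
- jaw (a joint): travel of the moving (near) jaw towards the fixed jaw, m; 0.0008 per rad of crank. Its face is at x = 0.004 + value of the vise; it meets the bracket's 20 mm foot, pushed home on the fixed jaw, at 0.006, and is tight there
- bracket: loose steel fork bracket, 0.85 kg, standing on the vise's bed between the jaws. Origin: centre of its underside; axes as the vise's within a degree. Foot 20 (x) x 60 (y) x 46 mm high; above it a fork: floor 51 mm up, two upright cheeks 6 mm thick, 60 mm wide, tops 125 mm up, inner faces at x = -0.023 and 0.023: a 46 mm gap, open above and at both sides (y)
- bolt_head (a point): centre of the hexagonal bolt head hidden between the cheeks: 24 mm across flats, 10 mm thick. The bolt lies along the bracket's x, 99 mm above its underside, through the far cheek only; this point is at x = 0.010 of the bracket, the head's back face 8 mm from the far cheek. The nut, outside the far cheek, turns with it
- bolt (a joint): turn of the bolt in its hole, rad, by the right hand about the bracket's +x. At 0 two flats of the head are upright and face left and right (y). Starts at -0.12 to 0.12; turns easily (0.03 N m)
- cutters_mid (a point): side cutters with green grips lying on the table, about 125 mm long (leave alone); point at their middle
- flatnose_mid (a point): flat-nose pliers with yellow grips, about 145 mm long, lying on the table (leave alone); point at their middle
- spanner_grip (a point): steel spanner 210 mm long lying beside the vise (leave alone); point on its handle
- hammer_grip (a point): hammer 270 mm long lying on the table (leave alone); point on its handle
- domer_mid (a point): brass doming block, a 42 mm cube with round hollows, beside the vise (leave alone); its centre
- bowl_mid (a point): plastic bowl 110 mm across, 45 mm high (leave alone); centre, 20 mm up
- file_mid (a point): file with a wooden handle, 170 mm long, lying on the table (leave alone); point where blade and handle meet
Mind the look-alikes: they are no part of the job. Of the things shaped like the bracket, the steel one is meant.

How it is judged:
On the way:
1. the vise is wound up: its jaw presses the bracket's foot with more than 20 N, the bracket upright (contact force between jaw and bracket above 20 N and angle between bracket's own z axis and vertical below 0.08 rad), for 0.3 s.
At the end, for the whole second after the job is handed in: jaw pressing the bracket foot over 20 N, bracket upright on the vise bed; fingers astride the bolt head (grasp point within 14 mm along the bolt, 10 mm sideways, 20 mm up or down of its centre), pressing it with over 10 N in all; bolt still, within 0.35 rad of flats upright (all of step 1 and contact force between the fingers and bolt above 10 N and angular speed of bolt below 0.15 rad/s and x of the grasp point in the frame of bolt_head between -0.014 and 0.014 m and y of the grasp point in the frame of bolt_head between -0.01 and 0.01 m and z of the grasp point in the frame of bolt_head between -0.02 and 0.022 m and z of bracket in the frame of vise between 0.119 and 0.127 m and value of joint bolt between -0.35 and 0.35 rad); the arm keeps its last pose, push and grip.
It fails at once if the bolt is spun: turned more than 0.6 rad from flats upright (value of joint bolt above 0.6 rad or value of joint bolt below -0.6 rad).
It fails at once if the bracket is tipped by more than 0.3 rad (angle between bracket's own z axis and vertical above 0.3 rad).
It fails at once if one of the tools lying around is shoved by more than 30 mm (distance of any of cutters_mid, flatnose_mid, spanner_grip, hammer_grip, domer_mid, bowl_mid, file_mid from where it was at the start of the episode above 0.03 m).
It also fails if it takes over 54 s, if anything falls off the work surface, if the arm or the gripper's body presses on something with over 40 N, if the wrist force passes 120 N, or if a joint passes its speed limit or range.

ROBOT

A 6-joint arm with a two-finger parallel gripper is mounted at the origin on the work surface. World frame = base frame: x ahead of the robot, y to its left, z up, the work surface at z = 0. Lengths are in m, angles in rad, forces in N, time in s.
With the tool pointing down it reaches from about 0.325 to 0.775 m from the base axis. Payload 5.5 kg.
Tool frame: the origin (TCP) lies at the very end of the fingers, on their centre line; the grasp point (between the pads) lies 19 mm behind it (ctrl.pinch_z is the distance from the TCP to the grasp point, in m); z points along the fingers, y is the line along which they close (so a half turn about z gives the same grasp; the last joint's range is limited). The gripper opens to 88 mm and grips with 3 to 60 N. Pads are 20 mm wide; open, the fingers measure 115 mm over their backs; the gripper's body (75 mm by 178 mm) begins 61 mm behind the grasp point.
Start: joints at [-1.367, 0.091, 1.231, -0, 1.82, -0.057], TCP at [0.155, -0.58, 0.223] pointing down, gripper open.
Joint ranges: [-2.87, 2.87], [-0.86, 2.18], [0.17, 2.46], [-1.51, 4.65], [0.06, 2.69], [-2.65, 2.65]. Speed limits (rad/s): [2.57, 2.57, 3.01, 3.14, 3.14, 3.14].

INTERFACE

Orientations are given as a 3x3 rotation matrix whose columns are the frame's x, y, z axes.
In Python, from workcell import ctrl, cams gives the robot as it stands.
- The arm moves only by the tool arm_command, never from a script. Its argument "increments" is a list that holds one entry, the list of rows, each a list of 7 numbers: the opening, from 0 (shut) to 1 (fully open), then the shift along the tool's x, y, z as a fraction of full scale, then the turn, a rotation vector about the tool's x, y, z as a fraction of full scale. A call has 1 to 10 rows; each row shifts and turns the commanded pose from where the row before left it, along the tool's axes as they then stand; what a row does not reach is not made up. Full scale, the value 1, is 12 cm for a shift and 90 degrees for a turn. A row lasts 1/12 s, in which the tool goes at most 41.7 mm and 7.16 degrees, less where a joint would pass 70% of its speed; a pose out of reach is approached as far as the arm can. A call with a number of a shift or a turn outside -1 to 1 is refused whole. A call with a gripper value outside its range is refused whole. The fingers move at their own pace and stop on an object; "squeeze" is the grip in N (left out, the last holds). Time passes only in rows, so rows that do not move let the fingers close. It gives the time, the measured TCP pose, the force, the opening and the grip force at its end, in the units of the state.
- ctrl.observe(): the state, without advancing time (a new reading comes with each control period).
- cams.grab_frame(name): name is "side" or "top" or "wrist"; returns (picture, depth): 400x640x3 uint8, blue, green, red; 400x640 float32, m along the optical axis (not along the pixel's ray), 0 where there is no reading.
- cams.calibration(name): a dict with "camera_matrix" (3x3 intrinsics, pixels), "R" (3x3) and "t" (3): a world point X has camera coordinates R X + t; the wrist camera has in their place "tool_from_camera" (4x4, takes a point from camera to tool coordinates, whose origin is the TCP and whose axes are the flange's). Camera axes: x right, y down, z forward; pixel columns grow to the right and rows downward; lengths in m; the calibration is good to about 2 mm. A picture is of the moment at which its call begins: read the wrist's pose just before it. calibration takes no time and is no camera call.
- ctrl.hand_in(): hands the job in; it is judged then, once.
The state is a dict: "time": time; "qpos": joint angles; "joint_velocities": joint speeds; "joint_efforts": joint torques, N m; "eef_pos": TCP position; "ee_rot": TCP orientation; "wrist_force": force on the tool from outside, world axes, zero at the start; "moment": the same for the moment, N m; "gripper_width": opening from 0.0 (shut) to 1.0 (fully open); "grasp_force": force on a finger pad.
Only numpy, scipy, OpenCV 4.12 (cv2) and the standard library are available. Lean on these libraries where they do the work, as an engineer would, in place of code of your own. Each camera call takes 0.05 s, during which the arm holds its last target. There are 200 camera calls.

## Working session

There is one attempt and no reset: what is moved stays moved. The work goes in short steps, Python scripts to look and compute and a tool call to move; the robot and the scene stay as the last step left them, time stands still between calls to the robot, and variables do not carry over. Pictures are saved under pics/ and viewed, at most 10 in all, crops included, and the job is handed in when it is done.

Besides the shell and the picture viewer there is one more tool, called as a command line: name --argument value ..., lists and objects as JSON in quotes. arm_command: Moves the arm, as the interface text tells. Shift numbers are shares of 12 cm and turn numbers shares of 90 degrees, none past 1 either way. Its arguments: {"type":"object","properties":{"increments":{"type":"array"},"squeeze":{"type":"number"}},"required":["increments"]}

```bash
mkdir -p pics; ls; cat > h.py <<'E'
import numpy as np, cv2
from workcell import ctrl, cams
def world(name, d, s=None):
    c=cams.calibration(name);K=np.array(c['camera_matrix'])
    v,u=np.mgrid[0:400,0:640]
    P=np.stack([(u-K[0,2])/K[0,0]*d,(v-K[1,2])/K[1,1]*d,d],-1)
    if name=='wrist':
        T=np.array(c['tool_from_camera']);P=P@T[:3,:3].T+T[:3,3]
        return P@np.array(s['ee_rot']).T+np.array(s['eef_pos'])
    return (P-np.array(c['t']))@np.array(c['R'])
E
python3 - <<'E'
from h import *
s=ctrl.observe();print(s)
for n in ['top','side']:
    p,d=cams.grab_frame(n);cv2.imwrite(f'pics/{n}0.png',p);np.savez(f'{n}0.npz',p=p,d=d,W=world(n,d,s))
    c=cams.calibration(n);print(n,np.round(-np.array(c['R']).T@c['t'],3),np.round(c['R'],2).tolist(),c['camera_matrix'])
E
```

```text
pics
{'time': 0.0, 'qpos': array([-1.36671717e+00,  9.18750611e-02,  1.23185905e+00,  2.85661112e-05,
        1.81981441e+00, -5.67233252e-02]), 'joint_velocities': array([ 0.00018041, -0.0002434 ,  0.00026458,  0.00035449, -0.00127325,
       -0.00147028]), 'joint_efforts': array([ 1.79990020e-03, -4.46456409e+01, -4.06443608e+01,  7.00232433e-02,
        2.93184235e-02, -1.60079917e-04]), 'eef_pos': array([ 0.15464784, -0.57942231,  0.22151234]), 'ee_rot': array([[ 9.66181582e-01,  2.57862392e-01, -3.69277620e-04],
       [ 2.57862620e-01, -9.66179683e-01,  1.92089600e-03],
       [ 1.38538304e-04, -1.95115723e-03, -9.99998087e-01]]), 'wrist_force': array([-0.18093256, -0.12161424,  0.57339715]), 'moment': array([-0.03107692,  0.04648883, -0.00837859]), 'grasp_force': 0.0, 'gripper_width': 1.0002591480871659}
top [0.443 0.061 1.58 ] [[0.02, -1.0, 0.01], [-1.0, -0.02, -0.05], [0.05, -0.01, -1.0]] [[484.42980902   0.         315.97394867]
 [  0.         484.42980902 204.10312175]
 [  0.           0.           1.        ]]
side [-0.243  1.026  1.04 ] [[-0.78, -0.62, -0.01], [-0.37, 0.47, -0.8], [0.5, -0.63, -0.6]] [[439.03069448   0.         321.86834999]
 [  0.         439.03069448 204.47067666]
 [  0.           0.           1.        ]]
```

View pics/top0.png

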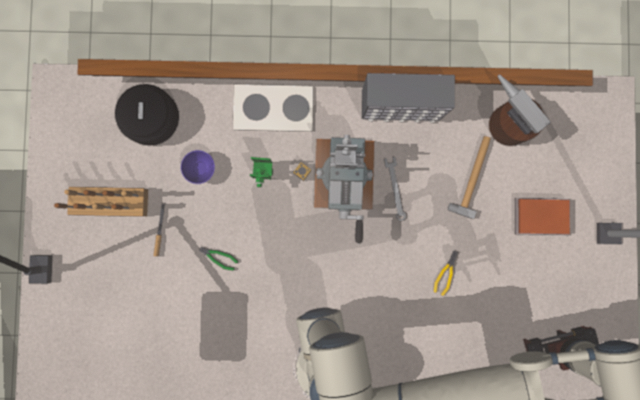

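View pics/side0.png

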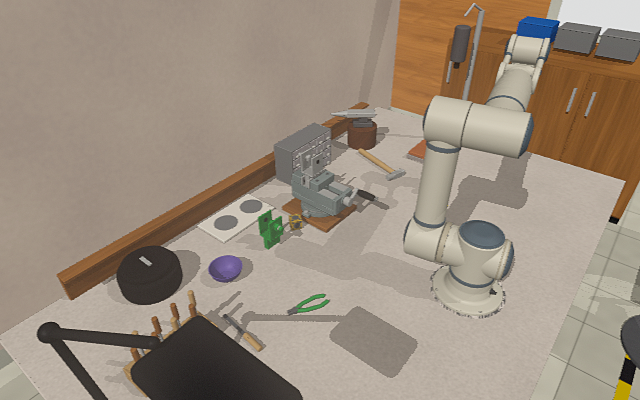

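The top view shows the grey vise on its brown board at (345,175) with the black crank handle at (359,231). There are two forks: a green one at (262,170) standing on the table, and a steel one in the vise at (347,155). The steel one fits the description. Next I measure the board, handle and bracket, and confirm with a crop.

```bash
python3 - <<'E'
from h import *
z=np.load('top0.npz');p,W=z['p'],z['W']
hsv=cv2.cvtColor(p,cv2.COLOR_BGR2HSV)
r=np.zeros((400,640),bool);r[125:250,300:400]=1
# board
b=r&(hsv[...,1]>90)&(hsv[...,0]<20)&(abs(W[...,2]-.018)<.012); print('board n',b.sum())
pts=W[b][:,:2]; rc=cv2.minAreaRect((pts*1000).astype(np.float32));print('board',rc,np.median(W[b][:,2]))
h=r&(p.max(2)<60)&(W[...,2]>.06);H=W[h];print('handle',h.sum(),H.mean(0),H.min(0),H.max(0))
v,u=np.nonzero(h);print(u.min(),u.max(),v.min(),v.max())
for lo,hi in [(.22,.27),(.15,.17)]:
    m=r&(W[...,2]>lo)&(W[...,2]<hi);q=W[m];print(lo,m.sum(),q.mean(0),cv2.minAreaRect((q[:,:2]*1000).astype(np.float32)))
S=np.load('side0.npz');ps,Ws=S['p'],S['W']
r2=np.zeros((400,640),bool);r2[130:230,270:390]=1
h2=r2&(ps.max(2)<60)&(Ws[...,2]>.05)&(Ws[...,0]<rc[0][0]/1000-.1);H=Ws[h2];print('side handle',h2.sum(),H.mean(0),H.min(0),H.max(0))
m=r2&(Ws[...,2]>.22)&(Ws[...,2]<.27)&(Ws[...,0]<rc[0][0]/1000+.1);q=Ws[m];print('side fork',m.sum(),q.min(0),q.max(0),q.mean(0))
a=cv2.resize(p[125:250,300:400],None,fx=4,fy=4,interpolation=2);c=cv2.resize(ps[130:230,270:390],None,fx=3.3,fy=3.3,interpolation=2)
o=np.zeros((500,800,3),np.uint8);o[:500,:400]=a;o[:330,400:796]=c[:330,:396];cv2.imwrite('pics/crop1.png',o)
E
```

```text
board n 802
board ((625.766357421875, -21.086502075195312), (217.0701446533203, 219.19178771972656), 88.98101043701172) 0.0182462376749195<stdin>:8: RuntimeWarning: Mean of empty slice.
  ret = um.true_divide(
Traceback (most recent call last):
ValueError: zero-size array to reduction operation minimum which has no identity
```

```bash
python3 - <<'E'
from h import *
z=np.load('top0.npz');p,W,d=z['p'],z['W'],z['d']
S=np.load('side0.npz');ps,Ws=S['p'],S['W']
print(p[231,355:365].max(1),np.round(W[231,359],3),np.round(W[222:246:3,359],3).tolist(),'table',W[300,250])
r=np.zeros((400,640),bool);r[215:248,350:370]=1
h=r&(p.max(2)<85)&(W[...,2]>.04);H=W[h];print('handle',h.sum())
if h.sum(): print(np.median(H,0),H.min(0),H.max(0),cv2.minAreaRect((H[:,:2]*1000).astype(np.float32)))
hsv=cv2.cvtColor(p,cv2.COLOR_BGR2HSV)
r=np.zeros((400,640),bool);r[130:222,305:385]=1
b=(r&(hsv[...,1]>90)&(hsv[...,0]<20)&(abs(W[...,2]-.018)<.008)).astype(np.uint8)
n,l,st,c=cv2.connectedComponentsWithStats(b);print(st[1:])
k=np.isin(l,[i for i in range(1,n) if st[i,4]>60]);print('board',cv2.minAreaRect((W[k][:,:2]*1000).astype(np.float32)))
for lo,hi in [(.22,.27),(.15,.165)]:
    m=r&(W[...,2]>lo)&(W[...,2]<hi);q=W[m];print(lo,m.sum(),q.mean(0),cv2.minAreaRect((q[:,:2]*1000).astype(np.float32)))
a=cv2.resize(p[125:250,300:400],None,fx=4,fy=4,interpolation=2);c=cv2.resize(ps[130:230,270:390],None,fx=3.3,fy=3.3,interpolation=2)
o=np.zeros((500,800,3),np.uint8);o[:500,:400]=a;o[:330,400:796]=c[:330,:396];cv2.imwrite('pics/crop1.png',o)
E
```

```text
[115  82  76  77  75  73  66  82 134 165] [ 0.44  -0.077  0.139] [[0.467, -0.076, 0.141], [0.458, -0.076, 0.144], [0.449, -0.076, 0.14], [0.44, -0.077, 0.139], [0.431, -0.077, 0.142], [0.422, -0.077, 0.141], [0.413, -0.077, 0.135], [0.404, -0.078, 0.134]] table [ 2.10317301e-01  2.58851204e-01 -1.25675359e-04]
handle 131
[ 0.44018544 -0.07660765  0.1370508 ] [ 0.40737988 -0.08632684  0.13051205] [0.47294984 0.06093136 1.58025643] ((427.0739440917969, -17.951026916503906), (63.824188232421875, 147.6263427734375), 12.172085762023926)
[[316 139  14  28 230]
 [364 141  10  29 222]
 [320 164   1   1   1]
 [320 166   1   1   1]
 [315 179  12  28 200]
 [364 180   9  21 124]
 [324 190   3   5   6]
 [326 198   1   1   1]]
board ((625.48779296875, -36.7459716796875), (185.74624633789062, 219.19178771972656), 88.98101043701172)
0.22 273 [ 0.66408575 -0.02728869  0.23767537] ((665.4851684570312, -27.62128448486328), (58.34940719604492, 89.21161651611328), 88.14869689941406)
0.15 747 [ 0.6420392  -0.03851287  0.15695263] ((652.4982299804688, -35.653236389160156), (100.65455627441406, 128.15386962890625), 89.3012924194336)
```

View pics/crop1.png

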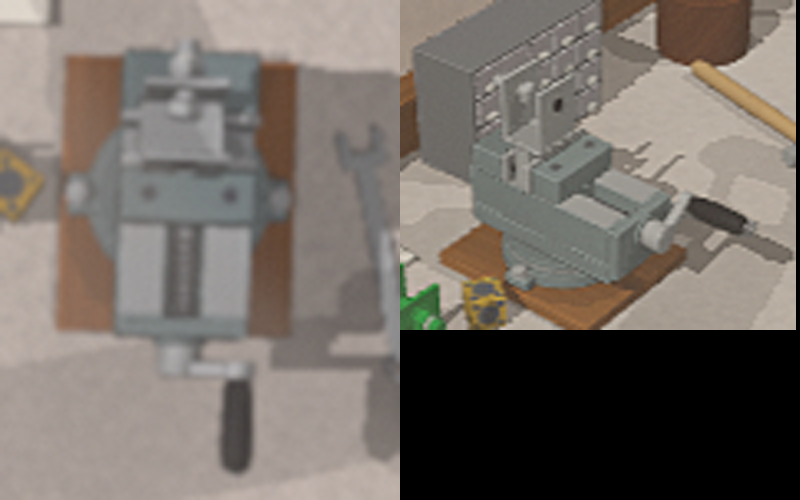

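The crop confirms it. The steel fork with a bolt stands in the vise jaws (crop 185,125). The green one, on the table at lower left of the side crop, is the look-alike. The crank handle points to the right at about 1 rad. Now I square the tool and move over the handle.

arm_command --increments '[[[1,0,0,0,0,0,0.059],[1,0,0,0,0,0,0.059],[1,0,0,0,0,0,0.059],[1,0.147,-0.279,0,0,0,0],[1,0.147,-0.279,0,0,0,0],[1,0.147,-0.279,0,0,0,0],[1,0.147,-0.279,0,0,0,0],[1,0.147,-0.279,0,0,0,0],[1,0.147,-0.279,0,0,0,0],[1,0.147,-0.279,0,0,0,0]]]'

```text
time: 0.93
eef_pos: [0.2826, -0.3458, 0.2222]
ee_rot: [[1.0, -0.018, -0.0], [-0.018, -1.0, 0.0], [-0.0, -0.0, -1.0]]
wrist_force: [0.9, -0.5, 0.4]
gripper_width: 1.0
grasp_force: 0.0
```

arm_command --increments '[[[1,0.147,-0.279,0,0,0,0],[1,0.147,-0.279,0,0,0,0],[1,0.147,-0.279,0,0,0,0],[1,0.147,-0.279,0,0,0,0],[1,0.147,-0.279,0,0,0,0],[1,0.147,-0.279,0,0,0,0],[1,0.147,-0.279,0,0,0,0],[1,0.147,-0.279,0,0,0,0],[1,0,0,0,0,0,0],[1,0,0,0,0,0,0]]]'

```text
time: 1.77
eef_pos: [0.4282, -0.0806, 0.222]
ee_rot: [[1.0, -0.013, -0.001], [-0.013, -1.0, 0.0], [-0.001, -0.0, -1.0]]
wrist_force: [0.8, 1.0, -0.4]
gripper_width: 0.997
grasp_force: 0.0
```

```bash
python3 - <<'E'
from h import *
s=ctrl.observe();print(s['time'],s['eef_pos'],np.round(s['ee_rot'],3).tolist())
p,d=cams.grab_frame('wrist');cv2.imwrite('pics/w1.png',p);np.savez('w1.npz',p=p,d=d,W=world('wrist',d,s))
print(np.round(cams.calibration('wrist')['tool_from_camera'],3).tolist())
E
```

```text
1.7667 [ 0.42815435 -0.08055588  0.22203516] [[1.0, -0.013, -0.001], [-0.013, -1.0, 0.0], [-0.001, -0.0, -1.0]]
[[0.0, -0.969, -0.247, 0.067], [1.0, 0.001, -0.001, 0.001], [0.001, -0.247, 0.969, -0.161], [0.0, 0.0, 0.0, 1.0]]
```

View pics/w1.png

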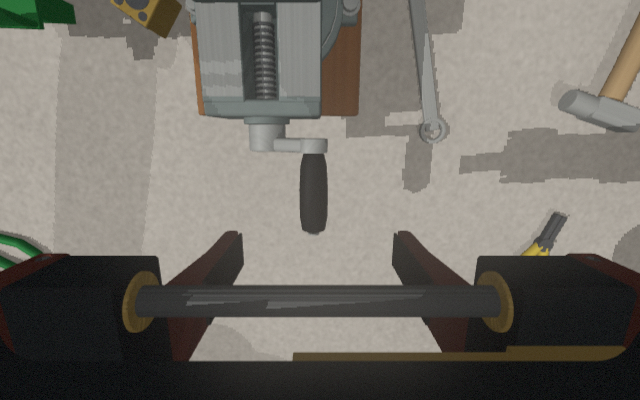

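The wrist view shows the handle at (313,192), the crank arm at (290,145), the screw hub at (262,130) and the vise body front edge at row 115 between columns 200 and 320. I measure these with depth.

```bash
python3 - <<'E'
from h import *
z=np.load('w1.npz');p,W=z['p'],z['W']
r=np.zeros((400,640),bool);r[150:235,295:332]=1
H=W[r&(p.max(2)<90)&(W[...,2]>.07)];print('handle',len(H),H.min(0),H.max(0))
for x0 in np.arange(H[:,0].min(),H[:,0].max(),.012):
    q=H[(H[:,0]>=x0)&(H[:,0]<x0+.012)]
    A=np.c_[2*q[:,1:],np.ones(len(q))];c=np.linalg.lstsq(A,(q[:,1:]**2).sum(1),rcond=None)[0]
    print(round(x0,3),'y',q[:,1].min().round(4),q[:,1].max().round(4),'zmax',np.percentile(q[:,2],98).round(4),'circ',c[:2].round(4),np.sqrt(c[2]+c[0]**2+c[1]**2).round(4))
for nm,(a,b,c,d) in dict(hubtop=(122,140,250,275),front=(100,114,215,310)).items():
    print(nm,np.round(np.median(W[a:b,c:d].reshape(-1,3),0),4))
# hub
q=W[118:150,245:285].reshape(-1,3);q=q[(q[:,2]>.09)&(q[:,2]<.125)];print('hub y',np.percentile(q[:,1],[1,50,99]),'zmax',q[:,2].max())
# body side edges at z .1-.16 rows 40..110
for v in range(20,112,15):
    m=(W[v,:,2]>.1)&(W[v,:,2]<.17)&(np.arange(640)>150)&(np.arange(640)<345);y=W[v,m,1];print(v,W[v,m,0].mean().round(3),y.min().round(4),y.max().round(4),((y.min()+y.max())/2).round(4),np.median(W[v,m,2]).round(3))
E
```

```text
handle 2009 [ 0.40361795 -0.08932977  0.12377459] [ 0.4948971  -0.06576945  0.38285534]
0.404 y -0.0881 -0.0666 zmax 0.1372 circ [-0.0776  0.1273] 0.0092
0.416 y -0.0891 -0.0658 zmax 0.1382 circ [-0.0777  0.1259] 0.0116
0.428 y -0.0891 -0.066 zmax 0.1382 circ [-0.0777  0.1259] 0.0117
0.44 y -0.0892 -0.0664 zmax 0.138 circ [-0.0778  0.1259] 0.0116
0.452 y -0.0893 -0.0667 zmax 0.1377 circ [-0.0781  0.1258] 0.0112
0.464 y -0.0893 -0.0678 zmax 0.1369 circ [-0.0782  0.1282] 0.008Traceback (most recent call last):
  File "<stdin>", line 8, in <module>
    return umr_minimum(a, axis, None, out, keepdims, initial, where)
ValueError: zero-size array to reduction operation minimum which has no identity
```

The handle axis is at y = -0.0777, z = 0.126, with its grip point at x ≈ 0.432. That gives a ≈ 1.05 rad and a vise origin near (0.633, -0.036) at a yaw of about -0.01. I descend and grip.

arm_command --increments '[[[1,0.014,-0.012,0.24,0,0,0],[1,0.014,-0.012,0.24,0,0,0],[1,0,0,0.24,0,0,0],[1,0,0,0.24,0,0,0],[1,0,0,0,0,0,0],[0,0,0,0,0,0,0],[0,0,0,0,0,0,0],[0,0,0,0,0,0,0],[0,0,0,0,0,0,0],[0,0,0,0,0,0,0]]]' --squeeze 40

```text
time: 2.65
eef_pos: [0.4321, -0.0797, 0.1092]
ee_rot: [[1.0, -0.017, 0.003], [-0.017, -1.0, -0.001], [0.003, 0.001, -1.0]]
wrist_force: [-0.4, -1.0, -0.2]
gripper_width: 0.66
grasp_force: 0.0
```

```bash
python3 - <<'E'
import numpy as np
# circle steps: world dy=-.05 sin a -> tool y=+.05 sin a ; tool z = -.05cos a
a=np.radians(60+15*np.arange(0,28))
y=.05*np.sin(a)/.12; z=-.05*np.cos(a)/.12
for i in range(27): print(int(round(np.degrees(a[i+1]))),round(y[i+1]-y[i],3),round(z[i+1]-z[i],3))
E
```

```text
75 0.042 0.1
90 0.014 0.108
105 -0.014 0.108
120 -0.042 0.1
135 -0.066 0.086
150 -0.086 0.066
165 -0.1 0.042
180 -0.108 0.014
195 -0.108 -0.014
210 -0.1 -0.042
225 -0.086 -0.066
240 -0.066 -0.086
255 -0.042 -0.1
270 -0.014 -0.108
285 0.014 -0.108
300 0.042 -0.1
315 0.066 -0.086
330 0.086 -0.066
345 0.1 -0.042
360 0.108 -0.014
375 0.108 0.014
390 0.1 0.042
405 0.086 0.066
420 0.066 0.086
435 0.042 0.1
450 0.014 0.108
465 -0.014 0.108
```

arm_command --increments '[[[0,0,0,0,0,0,0],[0,0,0,0,0,0,0],[0,0,0,0,0,0,0],[0,0,0,0,0,0,0],[0,0,0,0,0,0,0],[0,0,0,0,0,0,0],[0,0,0,0,0,0,0],[0,0,0,0,0,0,0]]]'

```text
time: 3.32
eef_pos: [0.4313, -0.0781, 0.1072]
ee_rot: [[1.0, -0.016, -0.0], [-0.016, -1.0, 0.002], [-0.0, -0.002, -1.0]]
wrist_force: [-0.1, 5.1, 0.2]
gripper_width: 0.275
grasp_force: 40.0
```

Gripped at a 25 mm opening. Now I wind.

arm_command --increments '[[[0,0,0.042,0.1,0,0,0],[0,0,0.014,0.108,0,0,0],[0,0,-0.014,0.108,0,0,0],[0,0,-0.042,0.1,0,0,0],[0,0,-0.066,0.086,0,0,0],[0,0,-0.086,0.066,0,0,0],[0,0,0,0,0,0,0]]]'

```text
time: 3.9
eef_pos: [0.4318, -0.058, 0.0403]
ee_rot: [[1.0, -0.015, 0.0], [-0.015, -1.0, 0.005], [0.0, -0.005, -1.0]]
wrist_force: [-2.9, 9.5, 8.1]
gripper_width: 0.278
grasp_force: 40.0
```

arm_command --increments '[[[0,0,-0.1,0.042,0,0,0],[0,0,-0.108,0.014,0,0,0],[0,0,-0.108,-0.014,0,0,0],[0,0,-0.1,-0.042,0,0,0],[0,0,-0.086,-0.066,0,0,0],[0,0,-0.066,-0.086,0,0,0],[0,0,-0.042,-0.1,0,0,0],[0,0,-0.014,-0.108,0,0,0],[0,0,0,0,0,0,0]]]'

```text
time: 4.65
eef_pos: [0.4327, 0.0162, 0.084]
ee_rot: [[1.0, -0.015, -0.0], [-0.015, -1.0, 0.004], [-0.0, -0.004, -1.0]]
wrist_force: [-2.9, 8.1, 2.7]
gripper_width: 0.274
grasp_force: 40.0
```

arm_command --increments '[[[0,0,0.014,-0.108,0,0,0],[0,0,0.042,-0.1,0,0,0],[0,0,0.066,-0.086,0,0,0],[0,0,0.086,-0.066,0,0,0],[0,0,0.1,-0.042,0,0,0],[0,0,0.108,-0.014,0,0,0],[0,0,0,0,0,0,0]]]'

```text
time: 5.23
eef_pos: [0.432, -0.0367, 0.134]
ee_rot: [[1.0, -0.018, 0.001], [-0.018, -1.0, 0.0], [0.001, -0.0, -1.0]]
wrist_force: [-4.6, -1.5, 8.0]
gripper_width: 0.275
grasp_force: 40.0
```

arm_command --increments '[[[0,0,0.108,0.014,0,0,0],[0,0,0.1,0.042,0,0,0],[0,0,0.086,0.066,0,0,0],[0,0,0.066,0.086,0,0,0],[0,0,0.042,0.1,0,0,0],[0,0,0.014,0.108,0,0,0],[0,0,0,0,0,0,0],[0,0,0,0,0,0,0]]]'

```text
time: 5.9
eef_pos: [0.4313, -0.0837, 0.0825]
ee_rot: [[1.0, -0.016, 0.0], [-0.016, -1.0, 0.004], [-0.0, -0.004, -1.0]]
wrist_force: [0.4, 8.1, 0.4]
gripper_width: 0.279
grasp_force: 40.0
```

arm_command --increments '[[[0,0,0,0.03,0,0,0],[0,0,0,0.03,0,0,0],[0,0,0,0,0,0,0],[0,0,0,0,0,0,0]]]'

```text
time: 6.23
eef_pos: [0.4317, -0.0839, 0.0814]
ee_rot: [[1.0, -0.016, 0.003], [-0.016, -1.0, 0.003], [0.003, -0.003, -1.0]]
wrist_force: [-15.2, 11.8, 30.7]
gripper_width: 0.276
grasp_force: 40.0
```

The crank is solid: 30 N of push with no travel at 450°. I relax, release and lift.

arm_command --increments '[[[0,0,0,-0.04,0,0,0],[0,0,0,0,0,0,0],[1,0,0,0,0,0,0],[1,0,0,0,0,0,0],[1,0,0,0,0,0,0],[1,0,0,0,0,0,0],[1,0,0,0,0,0,0],[1,0,0,0,0,0,0],[1,0,0,0,0,0,0],[1,0,0,0,0,0,0]]]'

```text
time: 7.07
eef_pos: [0.4312, -0.0862, 0.08]
ee_rot: [[1.0, -0.017, -0.0], [-0.017, -1.0, -0.0], [-0.0, 0.0, -1.0]]
wrist_force: [1.0, -0.5, -0.0]
gripper_width: 0.846
grasp_force: 0.0
```

arm_command --increments '[[[1,-0.05,0,-0.1,0,0,0],[1,0,0,-0.3,0,0,0],[1,0,0,-0.3,0,0,0],[1,0,0,-0.3,0,0,0],[1,0,0,-0.3,0,0,0],[1,0,0,-0.3,0,0,0],[1,0,0,-0.3,0,0,0],[1,0.3,-0.08,0,0,0,0],[1,0.3,-0.08,0,0,0,0],[1,0.3,-0.08,0,0,0,0]]]'

```text
time: 7.9
eef_pos: [0.5353, -0.0589, 0.3097]
ee_rot: [[1.0, -0.018, 0.003], [-0.018, -1.0, -0.001], [0.003, 0.001, -1.0]]
wrist_force: [0.6, -0.7, 1.2]
gripper_width: 0.999
grasp_force: 0.0
```

arm_command --increments '[[[1,0.3,-0.08,0,0,0,0],[1,0.2,-0.08,0,0,0,0],[1,0,0,0,0,0,0],[1,0,0,0,0,0,0],[1,0,0,0,0,0,0]]]'

```text
time: 8.32
eef_pos: [0.5935, -0.0411, 0.3081]
ee_rot: [[1.0, -0.017, -0.001], [-0.017, -1.0, -0.0], [-0.001, 0.0, -1.0]]
wrist_force: [-0.2, 0.4, -0.5]
gripper_width: 0.999
grasp_force: 0.0
```

```bash
python3 - <<'E'
from h import *
s=ctrl.observe();print(s['time'],s['eef_pos'],np.round(s['ee_rot'],3).tolist())
p,d=cams.grab_frame('wrist');cv2.imwrite('pics/w2.png',p);np.savez('w2.npz',p=p,d=d,W=world('wrist',d,s))
E
```

```text
8.3167 [ 0.59353217 -0.0410806   0.30814576] [[1.0, -0.017, -0.001], [-0.017, -1.0, -0.0], [-0.001, 0.0, -1.0]]
```

View pics/w2.png

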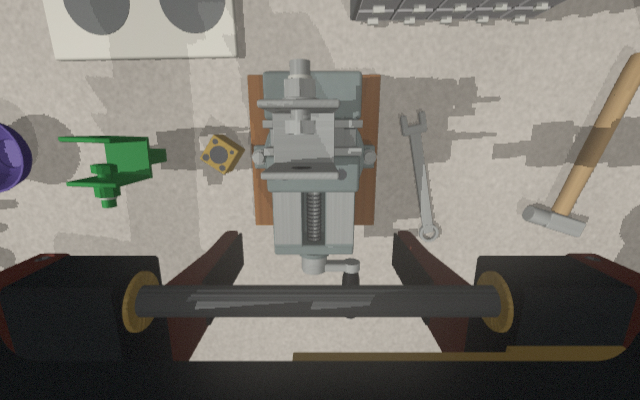

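The wrist view shows the steel bracket's cheeks at rows 103 and 172 (columns 257 to 340), with the bolt head between them at (299,122). I measure cheeks and head.

```bash
python3 - <<'E'
from h import *
z=np.load('w2.npz');p,W=z['p'],z['W']
q=W[90:190,245:350].reshape(-1,3)
t=q[(q[:,2]>.235)&(q[:,2]<.265)];print('zmed',np.median(t[:,2]),len(t))
xm=(t[:,0].min()+t[:,0].max())/2
for nm,c in (('near',t[t[:,0]<xm]),('far',t[t[:,0]>=xm])):
    c=c[c[:,2]>np.percentile(c[:,2],30)]
    k=np.polyfit(c[:,1],c[:,0],1);print(nm,len(c),np.percentile(c,[2,98],axis=0).round(4).tolist(),'slope',k[0])
h=W[108:134,286:313].reshape(-1,3);h=h[(h[:,2]>.215)&(h[:,2]<.24)]
print('head+shank',len(h),np.percentile(h,[2,50,98],axis=0).round(4).tolist())
for v in range(106,140,2): print(v,' '.join('%d,%d,%d'%tuple(W[v,u]*1000) for u in range(284,318,3)))
E
```

```text
zmed 0.24644081715940852 1559
near 500 [[0.6244, -0.0567, 0.2459], [0.6297, -0.0015, 0.2482]] slope 0.0139247707373339
far 591 [[0.6763, -0.0581, 0.2458], [0.6816, -0.002, 0.2481]] slope 0.012636936028658908
head+shank 605 [[0.6585, -0.0389, 0.2232], [0.6666, -0.0298, 0.23], [0.6761, -0.0187, 0.2357]]
106 677,-19,246 677,-21,246 677,-23,246 677,-26,247 677,-28,246 677,-30,246 677,-32,247 677,-34,247 677,-36,246 677,-38,247 677,-41,246 677,-43,246
108 676,-19,245 676,-21,245 676,-23,245 676,-25,245 676,-28,244 676,-30,244 676,-32,245 676,-34,244 675,-36,245 675,-38,244 675,-40,245 675,-43,243
110 676,-17,224 676,-19,224 676,-21,225 675,-24,226 675,-26,228 675,-29,230 675,-31,227 675,-33,227 675,-36,226 675,-38,225 675,-40,223 675,-43,224
112 676,-14,199 676,-17,200 676,-19,198 674,-24,227 674,-26,228 674,-29,228 674,-31,230 674,-33,228 674,-35,225 675,-37,198 675,-40,198 675,-43,198
114 675,-11,173 675,-14,173 675,-17,173 672,-24,226 672,-26,228 672,-29,228 672,-31,228 672,-33,227 672,-35,225 675,-37,172 675,-40,172 675,-42,171
116 674,-11,174 674,-14,173 674,-16,171 671,-24,227 671,-
[... 1018 characters left out ...]
 660,-24,232 660,-26,233 660,-29,234 660,-31,233 660,-33,233 660,-35,231 660,-38,230 660,-40,229 660,-42,171
132 659,-10,172 659,-19,229 659,-21,230 659,-24,232 659,-26,233 659,-29,234 659,-31,233 659,-33,231 659,-35,230 659,-38,230 659,-40,228 658,-42,171
134 657,-10,172 657,-13,173 657,-21,228 657,-24,230 657,-26,230 657,-28,230 657,-31,232 657,-33,230 657,-35,229 657,-38,228 656,-39,172 656,-42,173
136 655,-10,173 655,-13,173 655,-16,173 655,-19,170 655,-22,173 655,-25,172 655,-28,173 655,-30,172 655,-33,172 655,-36,173 654,-39,172 654,-42,172
138 653,-10,173 653,-13,173 653,-16,172 653,-19,173 653,-22,172 653,-25,173 653,-27,172 653,-30,173 653,-33,173 653,-36,173 653,-39,173 653,-42,173
```

The head centre is at (0.662, -0.0296, 0.222), and the far cheek's inner face is at x = 0.676. I aim the grasp at x ≈ 0.659.

arm_command --increments '[[[1,0.272,-0.052,0,0,0,0],[1,0.272,-0.052,0,0,0,0],[1,0,0,0,0,0,0],[1,0,0,0,0,0,0],[1,0,0,0.1,0,0,0],[1,0,0,0.1,0,0,0],[1,0,0,0.1,0,0,0],[1,0,0,0,0,0,0],[1,0,0,0,0,0,0]]]'

```text
time: 9.12
eef_pos: [0.6581, -0.03, 0.274]
ee_rot: [[1.0, -0.018, 0.002], [-0.018, -1.0, -0.0], [0.002, 0.0, -1.0]]
wrist_force: [-0.2, 0.5, -0.1]
gripper_width: 0.995
grasp_force: 0.0
```

arm_command --increments '[[[1,0,0,0.1,0,0,0],[1,0,0,0.1,0,0,0],[1,0,0,0.1,0,0,0],[1,0,0,0.1,0,0,0],[1,0,0,0.1,0,0,0],[1,0,0,0.09,0,0,0],[1,0,0,0,0,0,0],[1,0,0,0,0,0,0]]]'

```text
time: 9.78
eef_pos: [0.6591, -0.0296, 0.2012]
ee_rot: [[1.0, -0.017, -0.001], [-0.017, -1.0, 0.0], [-0.001, -0.0, -1.0]]
wrist_force: [-0.1, 0.2, 1.3]
gripper_width: 1.0
grasp_force: 0.0
```

arm_command --increments '[[[0.5,0,0,0,0,0,0],[0.45,0,0,0,0,0,0],[0.4,0,0,0,0,0,0],[0.4,0,0,0,0,0,0],[0.4,0,0,0,0,0,0],[0.4,0,0,0,0,0,0],[0.4,0,0,0,0,0,0],[0.4,0,0,0,0,0,0]]]' --squeeze 20

```text
time: 10.45
eef_pos: [0.6595, -0.0295, 0.2012]
ee_rot: [[1.0, -0.017, -0.0], [-0.017, -1.0, 0.0], [-0.0, -0.0, -1.0]]
wrist_force: [1.0, 0.2, -0.7]
gripper_width: 0.428
grasp_force: 0.0
```

No contact so far. I close onto the flats in small steps.

arm_command --increments '[[[0.36,0,0,0,0,0,0],[0.34,0,0,0,0,0,0],[0.32,0,0,0,0,0,0],[0.3,0,0,0,0,0,0],[0.28,0,0,0,0,0,0],[0.26,0,0,0,0,0,0],[0.2,0,0,0,0,0,0],[0,0,0,0,0,0,0],[0,0,0,0,0,0,0],[0,0,0,0,0,0,0]]]' --squeeze 20

```text
time: 11.28
eef_pos: [0.6595, -0.0285, 0.2012]
ee_rot: [[1.0, -0.016, -0.0], [-0.016, -1.0, 0.001], [-0.0, -0.001, -1.0]]
wrist_force: [-0.2, 4.4, 0.2]
gripper_width: 0.27
grasp_force: 20.0
```

The opening is 23.8 mm, which matches the 24 mm flats. I centre by 1 mm, firm up the grip and check.

arm_command --increments '[[[0,0,-0.008,0,0,0,0],[0,0,0,0,0,0,0],[0,0,0,0,0,0,0],[0,0,0,0,0,0,0],[0,0,0,0,0,0,0],[0,0,0,0,0,0,0]]]' --squeeze 30

```text
time: 11.78
eef_pos: [0.6595, -0.0285, 0.2012]
ee_rot: [[1.0, -0.017, -0.0], [-0.017, -1.0, 0.0], [-0.0, -0.0, -1.0]]
wrist_force: [0.2, 3.3, -0.2]
gripper_width: 0.272
grasp_force: 30.0
```

```bash
python3 - <<'E'
from h import *
p,d=cams.grab_frame('side');W=world('side',d)
t,_=cams.grab_frame('wrist')
o=np.zeros((560,800,3),np.uint8);o[:330,:396]=cv2.resize(p[110:210,270:390],(396,330));o[:250,400:]=cv2.resize(t,(400,250))
cv2.imwrite('pics/end.png',o)
E
```

```text
(no output)
```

View pics/end.png

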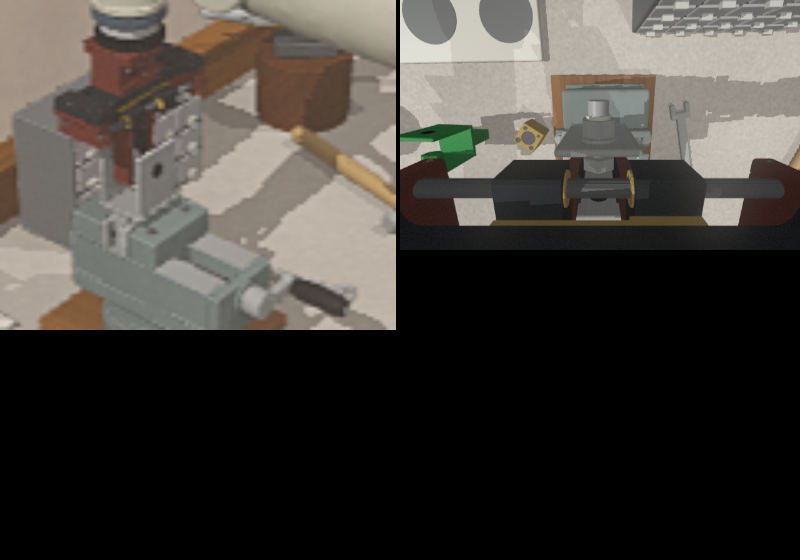

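The fingers sit between the cheeks astride the head (left crop 125,165), the bracket stands upright, and the crank handle is where I left it. I hand in.

```bash
python3 -c "
from workcell import ctrl
print(ctrl.hand_in())"
```

```text
the job is handed in; nothing more can be done
None
```

I wound the vise clockwise until the crank stopped solid, then gripped the bolt head by its flats with 30 N. I handed the job in still gripping, with the bracket upright and the tools untouched; no verdict came back.

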